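# Feed a lemon through the juicer's sprung flap with its pusher

### The arm

A 6-joint arm with a two-finger parallel gripper is mounted at the origin on a cart in front of the work surface, level with it; the furniture and walls round the work are solid. World frame = base frame: x ahead of the robot, y to its left, z up, the work surface at z = 0. Lengths are in m, angles in rad, forces in N, time in s.
With the tool pointing down it reaches from about 0.35 to 0.975 m from the base axis. Payload 4.9 kg.
Tool frame: the origin (TCP) lies at the very end of the fingers, on their centre line; the grasp point (between the pads) lies 19 mm behind it; z points along the fingers, y is the line along which they close (so a half turn about z gives the same grasp; the last joint's range is limited). The gripper opens to 85 mm and grips with 20 to 120 N. Pads are 22 mm wide; open, the fingers measure 114 mm over their backs; the gripper's body (76 mm by 85 mm) begins 54 mm behind the grasp point. The pads swing forward as they close: fully open they stand 13 mm farther back than shut.
Start: joints at [1.194, 0.053, 1.613, -0, 1.476, -0.119], TCP at [0.159, 0.604, 0.231] pointing down, gripper open.
Joint ranges: [-3.01, 3.01], [-1.01, 2.22], [0.06, 2.58], [-1.02, 4.17], [0.09, 2.62], [-3.14, 3.14]. Speed limits (rad/s): [2.57, 2.57, 3.14, 3.14, 3.14, 3.14].

### API

Orientations are given as a unit quaternion [w, x, y, z].
In Python, from plant import state, optics, ticket, nets gives the robot as it stands. The module is installed in compiled form; this text tells all that it offers.
- The arm moves only by the shell command python3 -m inch 'ROWS' [OPENING]. ROWS is JSON, a list of rows, each an object of numbers: "dx", "dy", "dz": the shift along the tool's x, y, z as a fraction of full scale; "rx", "ry", "rz": the turn, a rotation vector about the tool's x, y, z as a fraction of full scale. In form: [{"dx": .., "dy": .., "dz": .., "rx": .., "ry": .., "rz": ..}, ...]. A call has 1 to 5 rows; each row is the pose to reach, as a shift and turn from the pose commanded when the call began, along the tool's axes at that moment; what a row does not reach only later rows make up. Full scale, the value 1, is 0.8 m for a shift and 1.5 rad for a turn. A row lasts 1/10 s, in which the tool goes at most 50 mm and 8.59 degrees, less where a joint would pass 70% of its speed; a pose out of reach is approached as far as the arm can. A call with a number of a shift or a turn outside -1 to 1 is refused whole. A call with a gripper value outside its range is refused whole. OPENING is the opening, from -1 (shut) to 1 (fully open), set as the call begins (- or left out, the last holds). The fingers move at their own pace and stop on an object; the grip force is fixed at half the most. Time passes only in rows, so rows that repeat a pose let the fingers close. It gives the time, the measured TCP pose, the force, the opening and the grip force at its end, in the units of the state.
- state(): the state, without advancing time (a new reading comes with each control period).
- optics.grab_frame(name): name is "side" or "top" or "wrist"; returns the picture (420x560x3 uint8, red, green, blue); there is no depth.
- optics.camera_info(name): a dict with "fx", "fy", "cx", "cy" (pixels), "R" (3x3) and "t" (3): a world point X has camera coordinates R X + t. Camera axes: x right, y down, z forward; pixel columns grow to the right and rows downward; lengths in m; the calibration is good to about 2 mm. A picture is of the moment at which its call begins: read the wrist's pose just before it. camera_info takes no time and is no camera call; for the wrist camera it gives the pose at the moment of the call.
- ticket.job_done(): hands the job in; it is judged then, once.
Trained networks look in the newest picture that a camera, given by its name, has taken for a name from the list of things; names that differ only in an ending like _2 or _b are one class to them, and where a whole thing is asked for, a point or a joint stands for the part that bears it (a point fixed in the world has none). Each returns a list of dicts, best first, with "confidence" (0 to 1); they miss things now and then, are a little off and sometimes report something else, mostly with a low value. They report only what shows in the picture. A call takes as long as a camera call. They do not tell look-alikes from the thing itself.
- nets.boxes_of(camera, name): "bbox" ([centre column, centre row, width, height] in pixels, round what is visible of it).
- nets.outline_of(camera, name): "pixels" (420x560 bool, what is visible of it) and "bbox" ([centre column, centre row, width, height] in pixels, round what is visible of it).
The state is a dict: "time": time; "joint_pos": joint angles; "joint_vel": joint speeds; "joint_efforts": joint torques, N m; "tool_pos": TCP position; "tool_rot": TCP orientation; "contact_force": force on the tool from outside, world axes, zero at the start; "ft_torque": the same for the moment, N m; "gripper_width": opening from 0.0 (shut) to 1.0 (fully open); "grasp_force": force on a finger pad.
Only numpy, scipy, OpenCV 4.12 (cv2) and the standard library are available. Lean on these libraries where they do the work, as an engineer would, in place of code of your own. Each camera call takes 0.05 s, during which the arm holds its last target. There are 200 camera calls.

### The job

Load the juicer: take the lemon from the chopping board and lay it lengthways in the feed mouth on top of the juicer, on the closed flap. With the grey pusher, push it down through the sprung flap until you feel it sit on the screw inside, and keep it pressed there for a moment with a light, steady push (about 1 kg, never as much as 2 kg). Draw the pusher out so that the flap shuts above the lemon, stand it upright on the worktop again, and leave the glass and the other food where they are.

Things in the scene. Friction and masses are not known exactly. Their poses are not given: they have to be found in the camera images.
- lemon: the only lemon, lying on the 22 mm thick chopping board on the right beside a mandarin and a garlic bulb (which lies where varies): 78 mm long (its x axis), 55 mm across (y), 56 mm high, 75 to 150 g; origin under its middle as it lies at the start. Wall cupboards hang 580 mm above the worktop from x = 0.59 on over this side
- lemon_center (a point): the middle of the lemon, 28 mm from the lemon's origin along its z axis
- pusher: the juicer's grey plastic pusher, standing on its foot on the worktop to the left of the juicer, 102 mm high, 110 g; origin in the middle of its foot, z up. Shaft 36 mm (x) by 62 mm (y), 58 mm high; above it a flat grip 26 mm thick (x), 44 mm wide (y), from 58 to 102 mm high, to be taken across its thickness. It goes into the mouth with x along the juicer's x
- juicer: compact black slow juicer, fixed on the worktop, 219 mm high, base 146 x 158 mm; origin in the middle of its underside, z up. Its oblong feed mouth is on top. The lemon must go in lengthways along y; a gripper holding it cannot follow it in. The lemon, the pusher and the robot must none of them press on any part of the juicer with 20 N or more
- juicer_mouth (a point): middle of the feed mouth at rim height, 219 mm above the worktop; open 62 mm along the juicer's x, 88 mm along its y. 6 mm below the rim a split flap of two sprung leaves, hinged on the long sides and dipping 8 mm to the middle, closes it; a lemon laid there rests with its middle about 19 mm above the rim. Pushing it through takes about 4 to 8 N
- juicer_chute (a point): point on the chute's axis 60 mm below the rim. The chute below the flap is 70 x 88 mm, walls upright. At its bottom, hidden by the flap, stands the screw; its spiral flight stopped at an unknown angle, so the lemon comes to rest on it, maybe tilted, with its middle 62 to 80 mm below the rim: only to be felt. The screw does not turn. Press on it with over 5 N for 0.3 s
- flap_front (a joint): angle of the flap leaf hinged on the -x (robot) long side of the mouth: 0 closed, grows as the leaf swings down into the chute, 1.3 rad at most; its spring shuts it
- flap_back (a joint): angle of the flap leaf hinged on the +x (far) long side of the mouth: 0 closed, grows as the leaf swings down into the chute, 1.3 rad at most; its spring shuts it
- tumbler: drinking glass, 81 mm across and 93 mm high, standing under the spout on the juicer's -y side (right); origin in the middle of its underside. Leave it
- mandarin: round mandarin, 62 mm, on the board; origin under its middle. Leave it
- garlic: garlic bulb, 53 mm, on the board; origin under its middle. Leave it
Things that resemble listed ones, but are neither listed nor needed, are in the scene too. Leave any pink look-alike of the lemon alone. There is more than one size of the pusher; the job needs the smaller.

How it is judged:
By the outcome, as a careful person would: the job done as asked, in the order asked, and still so for the second after the job is handed in, with the robot touching nothing.
It also fails if it takes over 69 s, if anything falls off the work surface, if the arm or the gripper's body presses on something with over 40 N, if the wrist force passes 120 N, or if a joint passes its speed limit or range.

## Working session

There is one attempt and no reset: what is moved stays moved. The work goes in short steps, Python scripts to look and compute and a shell command to move; the robot and the scene stay as the last step left them, time stands still between calls to the robot, and variables do not carry over. Pictures are saved under pics/ and viewed, at most 12 in all, crops included, and the job is handed in when it is done.

```bash
mkdir -p pics; cat > h.py <<'E'
import numpy as np, cv2
from plant import state, optics, ticket, nets
from scipy.spatial.transform import Rotation as Ro
def grab(n,f):
    im=optics.grab_frame(n); cv2.imwrite('pics/'+f,im[:,:,::-1]); return im
def ray(c,px,z):
    R=np.array(c['R']);t=np.array(c['t']);o=-R.T@t
    d=R.T@np.array([(px[0]-c['cx'])/c['fx'],(px[1]-c['cy'])/c['fy'],1]);return o+d*(z-o[2])/d[2]
def proj(c,X):
    p=np.array(c['R'])@np.array(X)+np.array(c['t']);return np.array([c['fx']*p[0]/p[2]+c['cx'],c['fy']*p[1]/p[2]+c['cy']])
def rot(): 
    q=state()['tool_rot'];return Ro.from_quat([q[1],q[2],q[3],q[0]]).as_matrix()
E
python3 - <<'E'
from h import *
np.set_printoptions(precision=3,suppress=True)
ims=[]
for n in ['top','side']:
    ims.append(grab(n,n+'0.png')); c=optics.camera_info(n); R=np.array(c['R']); print(n,c['fx'],-R.T@np.array(c['t']),R[2])
    for o in ['lemon','pusher','juicer','mandarin','garlic','tumbler']:
        print(o,[(round(b['confidence'],2),np.round(b['bbox'])) for b in nets.boxes_of(n,o)])
print(state()['time'],rot())
E
```

```text
top 460.6831617304022 [0.293 0.03  1.407] [ 0.134  0.025 -0.991]
lemon [(0.88, array([222., 263.,  21.,  23.])), (0.79, array([359., 220.,  24.,  23.])), (0.69, array([240., 200.,  26.,  16.]))]
pusher [(0.91, array([151., 167.,  39.,  28.])), (0.55, array([176., 203.,  28.,  26.]))]
juicer []
mandarin [(0.86, array([417., 223.,  22.,  19.]))]
garlic [(0.72, array([393., 190.,  18.,  18.])), (0.62, array([357., 222.,  22.,  23.]))]
tumbler [(0.85, array([289., 212.,  26.,  27.])), (0.17, array([245., 184.,  32.,  22.]))]
side 478.22438985403926 [-0.165 -0.952  0.866] [ 0.456  0.725 -0.515]
lemon [(0.72, array([309., 272.,  25.,  18.])), (0.58, array([202., 225.,  26.,  15.]))]
pusher [(0.73, array([247., 160.,  16.,  34.])), (0.64, array([234., 188.,  14.,  23.]))]
juicer [(0.61, array([264., 198.,  52.,  83.]))]
mandarin [(0.67, array([360., 287.,  23.,  18.])), (0.66, array([352., 313.,  26.,  26.]))]
garlic [(0.65, array([364., 286.,  22.,  17.]))]
tumbler [(0.59, array([276., 235.,  26.,  37.])), (0.46, array([361., 285.,  26.,  20.]))]
0.7 [[-0.967  0.255  0.   ]
 [ 0.255  0.967  0.   ]
 [-0.     0.    -1.   ]]
```

View pics/top0.png

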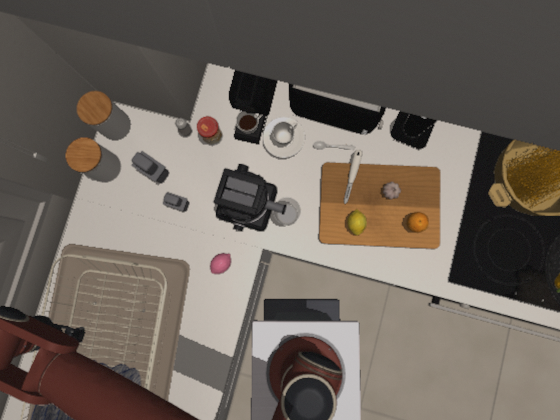

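View pics/side0.png

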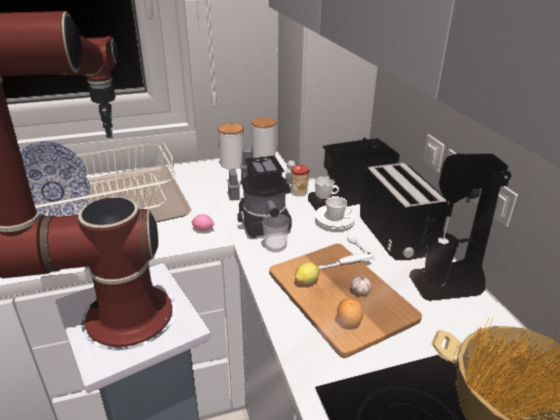

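The top view shows the yellow lemon at about (357,222) on the board, the smaller pusher at (176,202), the juicer at (245,197) with its mouth near (241,190), and the pink look-alike at (220,263). The side view agrees: lemon (308,272), juicer (265,195), pushers (234,185) and (247,160).

```bash
python3 - <<'E'
from h import *
np.set_printoptions(precision=3,suppress=True)
im=cv2.imread('pics/top0.png'); c=optics.camera_info('top')
a=cv2.resize(im[150:250,140:280],None,fx=4,fy=4,interpolation=cv2.INTER_CUBIC)
b=cv2.resize(im[195:250,335:385],None,fx=4,fy=4,interpolation=cv2.INTER_CUBIC)
o=np.zeros((400,760,3),np.uint8);o[:,:560]=a;o[:220,560:]=b;cv2.imwrite('pics/crop1.png',o)
optics.grab_frame('top')
for n,z in [('lemon',.05),('pusher',.05),('juicer',.1)]:
    for b in nets.outline_of('top',n):
        m=b['pixels'];pts=np.argwhere(m)[:,::-1].astype(np.float32)
        W=np.array([ray(c,p,z)[:2] for p in pts],np.float32); r=cv2.minAreaRect(W)
        w,v=np.linalg.eigh(np.cov(W.T)); print(n,round(b['confidence'],2),pts.mean(0),W.mean(0),r,'axis',np.degrees(np.arctan2(v[1,1],v[0,1])),np.sqrt(w)*4)
for p,z in [((241,190),.219),((176,203),.1)]: print(ray(c,p,z))
E
```

```text
lemon 0.78 [356.991 222.282] [ 0.441 -0.153] ((0.4409492015838623, -0.15334606170654297), (0.04708992689847946, 0.07422953099012375), 89.12114715576172) axis 179.64606500567493 [0.051 0.074]
lemon 0.73 [220.319 263.468] [0.319 0.249] ((0.31941041350364685, 0.24822832643985748), (0.060970887541770935, 0.06195240840315819), 1.4475746154785156) axis 130.5736856866073 [0.055 0.074]
pusher 0.59 [150.384 167.227] [0.609 0.468] ((0.6092792749404907, 0.4675598740577698), (0.12173022329807281, 0.05536598712205887), 56.717472076416016) axis 55.61384676853543 [0.061 0.134]
juicer 0.62 [246.208 199.274] [0.502 0.17 ] ((0.4969063103199005, 0.16914482414722443), (0.21555915474891663, 0.16870854794979095), 54.12759017944336) axis 49.514052203194424 [0.172 0.202]
[0.508 0.171 0.219]
[0.491 0.373 0.1  ]
```

View pics/crop1.png

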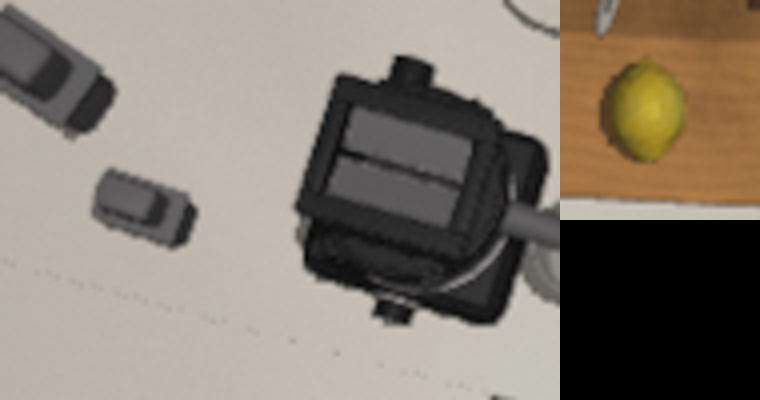

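The crop shows the closed flap with corners near (352,105), (475,140), (455,230), (328,190), the smaller pusher with its grip top centred near (131,195), and the lemon's long axis pointing roughly up the image.

```bash
python3 - <<'E'
from h import *
np.set_printoptions(precision=3,suppress=True)
c=optics.camera_info('top')
g=lambda u,v:(140+u/4,150+v/4)
P=[ray(c,g(*p),.21)[:2] for p in [(352,105),(475,140),(455,230),(328,190)]]
print(np.array(P),np.mean(P,0))
r=cv2.minAreaRect(np.array(P,np.float32));print(r)
d1=(P[0]-P[1])+(P[3]-P[2]);print('y axis deg',np.degrees(np.arctan2(d1[1],d1[0])),np.linalg.norm(d1)/2)
print('flap gap line',[ray(c,g(*p),.205)[:2] for p in [(337,152),(465,187)]])
print('pusher grip top',[ray(c,g(*p),.102)[:2] for p in [(112,170),(167,188),(155,224),(97,208)]])
R=rot();d=R.T@(np.array([.46,.25,.42])-state()['tool_pos']);print('d/0.8',d/.8)
E
python3 -m inch '[{"dz":-0.1},{"dz":-0.1}]' 1
```

```text
[[0.547 0.208]
 [0.523 0.126]
 [0.463 0.138]
 [0.489 0.222]] [0.505 0.173]
((0.5046724677085876, 0.1728619784116745), (0.09012442827224731, 0.06123272329568863), 73.88864135742188)
y axis deg 73.16562268401384 0.0869507767492662
flap gap line [array([0.516, 0.218]), array([0.492, 0.132])]
pusher grip top [array([0.522, 0.397]), array([0.509, 0.356]), array([0.482, 0.364]), array([0.494, 0.407])]
d/0.8 [-0.476 -0.332 -0.236]validation failed for argument at $[0]...
```

```bash
python3 -m inch '[{"dx":0,"dy":0,"dz":-0.23,"rx":0,"ry":0,"rz":0},{"dx":-0.1,"dy":-0.06,"dz":-0.23,"rx":0,"ry":0,"rz":0},{"dx":-0.46,"dy":-0.32,"dz":-0.23,"rx":0,"ry":0,"rz":0},{"dx":-0.46,"dy":-0.32,"dz":-0.23,"rx":0,"ry":0,"rz":0},{"dx":-0.46,"dy":-0.32,"dz":-0.23,"rx":0,"ry":0,"rz":0}]' 1
```

```text
time: 1.4
tool_pos: [0.2744, 0.4706, 0.3557]
tool_rot: [0.0, 0.128, 0.992, 0.0]
contact_force: [1.5, 0.7, -0.4]
gripper_width: 0.999
grasp_force: 0.0
```

```bash
cat >> h.py <<'E'
def rel(X,ang=None):
    "needed shift/0.8 and rz/1.5 for TCP to X with tool x axis heading ang (deg, mod 180)"
    R=rot();d=R.T@(np.array(X)-np.array(state()['tool_pos']))/.8
    z=0
    if ang is not None:
        h=np.degrees(np.arctan2(R[1,0],R[0,0])); z=-((ang-h+90)%180-90)
        z=np.radians(z)/1.5
    print('shift',np.round(d,4),'rz',np.round(z,4),'q6',state()['joint_pos'][5],'tilt',np.round(R[:,2],4))
E
python3 -c "
from h import *
rel([.42,.25,.42],73.5)"
```

```text
shift [-0.2461 -0.2205 -0.0804] rz -1.0264 q6 -0.40765155508529627 tilt [ 9.e-04  8.e-04 -1.e+00]
```

```bash
python3 -m inch '[{"dx":-0.246,"dy":-0.22,"dz":-0.08,"rx":0,"ry":0,"rz":0},{"dx":-0.246,"dy":-0.22,"dz":-0.08,"rx":0,"ry":0,"rz":0},{"dx":-0.246,"dy":-0.22,"dz":-0.08,"rx":0,"ry":0,"rz":0},{"dx":-0.246,"dy":-0.22,"dz":-0.08,"rx":0,"ry":0,"rz":0},{"dx":-0.246,"dy":-0.22,"dz":-0.08,"rx":0,"ry":0,"rz":0}]' 1
python3 - <<'E'
from h import *
c=optics.camera_info('wrist');grab('wrist','w1.png')
print(state()['tool_pos'],c['fx'],-np.array(c['R']).T@c['t'],np.array(c['R'])[2])
for n,X in [('mouth',[.505,.173,.21]),('pusher',[.502,.381,.102]),('lemon',[.44,-.153,.07])]: print(n,proj(c,X))
rel([.44,-.153,.25],0)
E
```

```text
time: 1.9
tool_pos: [0.4081, 0.2674, 0.4144]
tool_rot: [0.0, 0.128, 0.992, 0.0]
contact_force: [0.0, 0.9, -0.0]
gripper_width: 0.998
grasp_force: 0.0
[0.41212101 0.26226395 0.41655664] 376.7588544463957 [0.34111956 0.2848999  0.55692052] [ 0.26836769 -0.07097582 -0.96069829]
mouth [214.7545829  287.17185192]
pusher [386.36323988 205.45978951]
lemon [ -5.82041066 251.38756315]
shift [-0.1686 -0.4914  0.21  ] rz -0.1773 q6 -0.8887210569449334 tilt [ 0.0063 -0.0031 -1.    ]
```

View pics/w1.png

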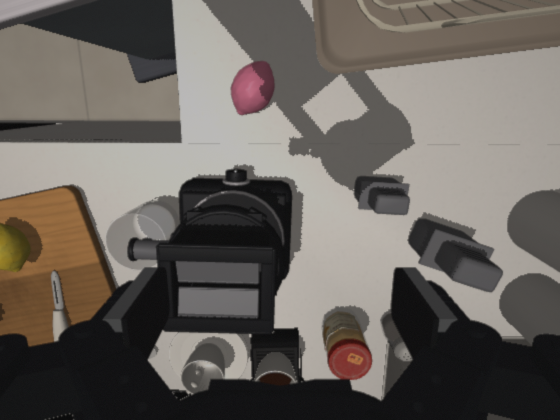

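The wrist view shows the flap centred near (218,288), the small pusher's grip top near (391,204), close to the projections (215,287) and (386,205). The map is consistent.

```bash
python3 -m inch '[{"dx":-0.168,"dy":-0.41,"dz":0.07,"rx":0,"ry":0,"rz":-0.177},{"dx":-0.168,"dy":-0.41,"dz":0.07,"rx":0,"ry":0,"rz":-0.177},{"dx":-0.168,"dy":-0.41,"dz":0.07,"rx":0,"ry":0,"rz":-0.177},{"dx":-0.168,"dy":-0.41,"dz":0.07,"rx":0,"ry":0,"rz":-0.177},{"dx":-0.168,"dy":-0.41,"dz":0.07,"rx":0,"ry":0,"rz":-0.177}]' 1
python3 -c "
from h import *
rel([.39,-.125,.32],0)"
```

```text
time: 2.45
tool_pos: [0.4385, 0.0329, 0.3762]
tool_rot: [0.001, -0.004, 1.0, -0.0]
contact_force: [1.0, -0.1, 0.5]
gripper_width: 1.003
grasp_force: 0.0
shift [ 0.0623 -0.1969  0.0702] rz 0.0054 q6 -1.673587804590671 tilt [ 0.0012 -0.     -1.    ]
```

```bash
python3 -m inch '[{"dx":0.06,"dy":-0.2,"dz":0.07,"rx":0,"ry":0,"rz":0},{"dx":0.06,"dy":-0.2,"dz":0.07,"rx":0,"ry":0,"rz":0},{"dx":0.06,"dy":-0.2,"dz":0.07,"rx":0,"ry":0,"rz":0},{"dx":0.06,"dy":-0.2,"dz":0.07,"rx":0,"ry":0,"rz":0},{"dx":0.06,"dy":-0.2,"dz":0.07,"rx":0,"ry":0,"rz":0}]' 1
python3 - <<'E'
from h import *
c=optics.camera_info('wrist');grab('wrist','w2.png')
print(state()['tool_pos'],proj(c,[.44,-.153,.05]))
for b in nets.outline_of('wrist','lemon'):
    m=b['pixels'].astype(np.uint8);pts=np.argwhere(m)[:,::-1]
    W=np.array([ray(c,p,.05)[:2] for p in pts],np.float32);w,v=np.linalg.eigh(np.cov(W.T))
    print(b['confidence'],pts.mean(0),W.mean(0),cv2.minAreaRect(W),'axis',np.degrees(np.arctan2(v[1,1],v[0,1])),4*np.sqrt(w))
rel([.44,-.153,.15],0)
E
```

```text
time: 2.95
tool_pos: [0.3905, -0.1278, 0.3185]
tool_rot: [-0.001, -0.001, 1.0, 0.0]
contact_force: [-0.1, 0.8, -0.5]
gripper_width: 1.007
grasp_force: 0.0
[ 0.3913008  -0.12654444  0.31962429] [257.77165029 206.56523627]
0.86 [258.26825127 207.39516129] [ 0.4412    -0.1524501] ((0.4417252838611603, -0.15302467346191406), (0.06259948760271072, 0.06238064169883728), 44.336341857910156) axis 179.1422657110147 [0.05454571 0.07423831]
0.62 [516.57211292 257.13413174] [0.5027991  0.15199566] ((0.5149444341659546, 0.13755422830581665), (0.2121107280254364, 0.131377711892128), 11.631397247314453) axis -162.34973928765044 [0.12367733 0.20424753]
shift [-0.0599 -0.0344  0.213 ] rz 0.0043 q6 -2.0695223366025095 tilt [ 2.e-04  4.e-04 -1.e+00]
```

View pics/w2.png

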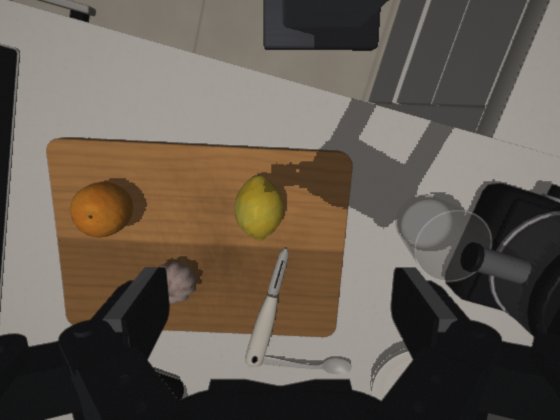

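The lemon is at (258,207), alone enough on the board, axis along world x. Its measured centre is (0.441,-0.153), and the fingers fit either side.

```bash
python3 -m inch '[{"dx":-0.062,"dy":-0.033,"dz":0.05,"rx":0,"ry":0,"rz":0},{"dx":-0.062,"dy":-0.033,"dz":0.21,"rx":0,"ry":0,"rz":0},{"dx":-0.062,"dy":-0.033,"dz":0.21,"rx":0,"ry":0,"rz":0},{"dx":-0.062,"dy":-0.033,"dz":0.21,"rx":0,"ry":0,"rz":0},{"dx":-0.062,"dy":-0.033,"dz":0.21,"rx":0,"ry":0,"rz":0}]' 1
python3 -c "
from h import *
rel([.441,-.1527,.036],0)"
```

```text
time: 3.55
tool_pos: [0.4389, -0.1486, 0.1464]
tool_rot: [-0.005, -0.005, 1.0, 0.003]
contact_force: [-1.2, 0.6, -0.4]
gripper_width: 1.0
grasp_force: 0.0
shift [-0.0041 -0.006   0.1379] rz 0.0067 q6 -2.068515773083772 tilt [-0.0104  0.0059 -0.9999]
```

```bash
python3 -m inch '[{"dx":0,"dy":0,"dz":0.05,"rx":0,"ry":0,"rz":0},{"dx":0,"dy":0,"dz":0.1,"rx":0,"ry":0,"rz":0},{"dx":0,"dy":0,"dz":0.143,"rx":0,"ry":0,"rz":0},{"dx":0,"dy":0,"dz":0.143,"rx":0,"ry":0,"rz":0},{"dx":0,"dy":0,"dz":0.143,"rx":0,"ry":0,"rz":0}]' 1
python3 -c "
from h import *
rel([.441,-.1527,.036],0)"
```

```text
time: 4.05
tool_pos: [0.4434, -0.152, 0.0404]
tool_rot: [0.001, -0.004, 1.0, -0.001]
contact_force: [0.5, 0.3, -0.0]
gripper_width: 0.999
grasp_force: 0.0
shift [ 0.0031 -0.0009  0.0055] rz 0.006 q6 -2.0689189632181333 tilt [ 0.0023 -0.0011 -1.    ]
```

```bash
python3 -m inch '[{"dx":0.001,"dy":0,"dz":0.002,"rx":0,"ry":0,"rz":0},{"dx":0.001,"dy":0,"dz":0.002,"rx":0,"ry":0,"rz":0}]' 1
python3 -m inch '[{"dx":0,"dy":0,"dz":0,"rx":0,"ry":0,"rz":0},{"dx":0,"dy":0,"dz":0,"rx":0,"ry":0,"rz":0},{"dx":0,"dy":0,"dz":0,"rx":0,"ry":0,"rz":0},{"dx":0,"dy":0,"dz":0,"rx":0,"ry":0,"rz":0},{"dx":0,"dy":0,"dz":0,"rx":0,"ry":0,"rz":0}]' -1
```

```text
time: 4.25
tool_pos: [0.4429, -0.1527, 0.0392]
tool_rot: [0.002, -0.004, 1.0, -0.001]
contact_force: [-0.2, -0.0, -0.3]
gripper_width: 1.0
grasp_force: 0.0
time: 4.75
tool_pos: [0.4418, -0.1523, 0.038]
tool_rot: [0.001, -0.004, 1.0, -0.0]
contact_force: [-1.8, 1.7, 6.8]
gripper_width: 0.604
grasp_force: 62.7
```

```bash
python3 -m inch '[{"dx":0,"dy":0,"dz":-0.02,"rx":0,"ry":0,"rz":0},{"dx":0,"dy":0,"dz":-0.07,"rx":0,"ry":0,"rz":0},{"dx":0,"dy":0,"dz":-0.13,"rx":0,"ry":0,"rz":0},{"dx":0,"dy":0,"dz":-0.19,"rx":0,"ry":0,"rz":0},{"dx":0,"dy":0,"dz":-0.25,"rx":0,"ry":0,"rz":0}]'
python3 -c "
from h import *
rel([.505,.173,.31],253.5)"
```

```text
time: 5.25
tool_pos: [0.4403, -0.1516, 0.2378]
tool_rot: [-0.0, -0.004, 1.0, 0.0]
contact_force: [1.2, -0.6, -1.5]
gripper_width: 0.603
grasp_force: 63.3
shift [-0.0839  0.4051 -0.0902] rz -0.8502 q6 -2.069970813161914 tilt [-5.e-04  3.e-04 -1.e+00]
```

```bash
python3 -m inch '[{"dx":0,"dy":0.02,"dz":-0.06,"rx":0,"ry":0,"rz":-0.05},{"dx":-0.03,"dy":0.1,"dz":-0.09,"rx":0,"ry":0,"rz":-0.14},{"dx":-0.04,"dy":0.15,"dz":-0.09,"rx":0,"ry":0,"rz":-0.23},{"dx":-0.05,"dy":0.2,"dz":-0.09,"rx":0,"ry":0,"rz":-0.32},{"dx":-0.06,"dy":0.25,"dz":-0.09,"rx":0,"ry":0,"rz":-0.41}]'
python3 -c "
from h import *
rel([.505,.173,.31],253.5)"
```

```text
time: 5.75
tool_pos: [0.4874, 0.0506, 0.3088]
tool_rot: [0.001, -0.309, 0.951, -0.0]
contact_force: [0.8, -0.0, -1.3]
gripper_width: 0.605
grasp_force: 63.3
shift [-0.1077  0.1109 -0.0014] rz -0.4362 q6 -2.247917457383007 tilt [ 1.e-03  1.e-04 -1.e+00]
```

```bash
python3 -m inch '[{"dx":-0.02,"dy":0.02,"dz":0,"rx":0,"ry":0,"rz":-0.09},{"dx":-0.04,"dy":0.04,"dz":0,"rx":0,"ry":0,"rz":-0.18},{"dx":-0.06,"dy":0.06,"dz":0,"rx":0,"ry":0,"rz":-0.27},{"dx":-0.08,"dy":0.085,"dz":0,"rx":0,"ry":0,"rz":-0.36},{"dx":-0.1,"dy":0.11,"dz":0,"rx":0,"ry":0,"rz":-0.435}]'
python3 - <<'E'
from h import *
c=optics.camera_info('top');im=cv2.imread('pics/top0.png',0)
up=cv2.resize(im[150:250,200:280],None,fx=8,fy=8,interpolation=cv2.INTER_CUBIC)
m=(up>75).astype(np.uint8); n,l,s,ce=cv2.connectedComponentsWithStats(m)
m2=np.zeros_like(m)
for i in range(1,n):
    x,y=ce[i]; 
    if abs(x-320)<140 and abs(y-330)<130 and 2000<s[i,4]<30000: m2[l==i]=1; print(ce[i]/8+[200,150],s[i])
p=np.argwhere(m2)[:,::-1]; 
W=np.array([ray(c,((u+.5)/8-.5+200,(v+.5)/8-.5+150),.211)[:2] for u,v in p[::7]],np.float32)
print(W.mean(0),cv2.minAreaRect(W))
rel([.505,.173,.31],253.5)
E
```

```text
time: 6.25
tool_pos: [0.5007, 0.1675, 0.3077]
tool_rot: [-0.0, -0.597, 0.802, 0.0]
contact_force: [-0.8, -0.2, -1.5]
gripper_width: 0.606
grasp_force: 63.3
[242.1323952 186.0952086] [  212   216   250   149 20182]
[238.32029044 197.87341492] [  180   316   256   135 18059]
[0.5060742 0.1752629] ((0.5060747265815735, 0.17552682757377625), (0.0827859491109848, 0.060100819915533066), 73.40535736083984)
shift [-0.0081 -0.0032 -0.0028] rz -0.0019 q6 -2.668856691781822 tilt [-1.1e-03 -2.0e-04 -1.0e+00]
```

```bash
python3 -m inch '[{"dx":0,"dy":0,"dz":0,"rx":0,"ry":0,"rz":0},{"dx":0,"dy":0,"dz":0,"rx":0,"ry":0,"rz":0}]'
python3 -c "
from h import *
rel([.505,.174,.25],253.4)"
```

```text
time: 6.45
tool_pos: [0.5007, 0.1667, 0.3078]
tool_rot: [-0.001, -0.595, 0.804, 0.0]
contact_force: [0.2, -0.5, -1.2]
gripper_width: 0.602
grasp_force: 63.3
shift [-0.0104 -0.0025  0.0723] rz -0.0041 q6 -2.6651499504083005 tilt [-1.1e-03 -7.0e-04 -1.0e+00]
```

```bash
python3 -m inch '[{"dx":-0.0104,"dy":-0.0025,"dz":0.02,"rx":0,"ry":0,"rz":0},{"dx":-0.0104,"dy":-0.0025,"dz":0.05,"rx":0,"ry":0,"rz":0},{"dx":-0.0104,"dy":-0.0025,"dz":0.072,"rx":0,"ry":0,"rz":0},{"dx":-0.0104,"dy":-0.0025,"dz":0.072,"rx":0,"ry":0,"rz":0},{"dx":-0.0104,"dy":-0.0025,"dz":0.072,"rx":0,"ry":0,"rz":0}]'
python3 -c "
from h import *
rel([.505,.174,.228],253.4)
grab('wrist','w3.png');c=optics.camera_info('wrist');print([proj(c,X) for X in ([.505,.174,.219],)])"
```

```text
time: 6.95
tool_pos: [0.5052, 0.1735, 0.2499]
tool_rot: [-0.001, -0.595, 0.804, 0.0]
contact_force: [1.4, -0.2, -1.5]
gripper_width: 0.604
grasp_force: 63.3
shift [-0.0005  0.0003  0.0274] rz -0.0048 q6 -2.653189842749916 tilt [-1.5e-03 -3.0e-04 -1.0e+00]
[array([283.40267795, 244.63217948])]
```

View pics/w3.png

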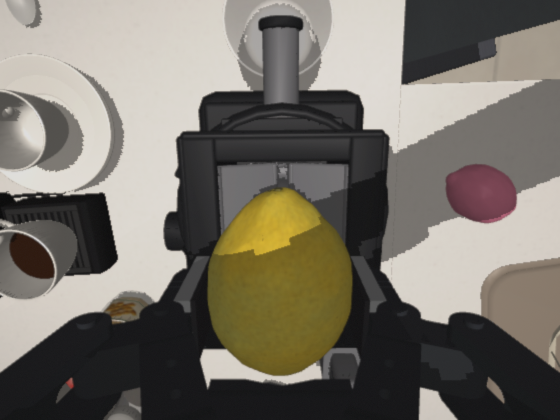

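The lemon hangs centred (column 281) over the flap (columns 219 to 349, middle 284) and lies along the mouth. I'll lower it.

```bash
python3 -m inch '[{"dx":0,"dy":0.001,"dz":0.01,"rx":0,"ry":0,"rz":0},{"dx":0,"dy":0.001,"dz":0.02,"rx":0,"ry":0,"rz":0},{"dx":0,"dy":0.001,"dz":0.027,"rx":0,"ry":0,"rz":0},{"dx":0,"dy":0.001,"dz":0.027,"rx":0,"ry":0,"rz":0},{"dx":0,"dy":0.001,"dz":0.027,"rx":0,"ry":0,"rz":0}]'
```

```text
time: 7.5
tool_pos: [0.5045, 0.1743, 0.2289]
tool_rot: [-0.0, -0.595, 0.804, 0.0]
contact_force: [-0.6, 0.1, -2.1]
gripper_width: 0.602
grasp_force: 63.3
```

```bash
python3 -m inch '[{"dx":0,"dy":0,"dz":0.003,"rx":0,"ry":0,"rz":0},{"dx":0,"dy":0,"dz":0.003,"rx":0,"ry":0,"rz":0},{"dx":0,"dy":0,"dz":0.003,"rx":0,"ry":0,"rz":0}]'
```

```text
time: 7.8
tool_pos: [0.5046, 0.1743, 0.2268]
tool_rot: [0.0, -0.595, 0.804, -0.0]
contact_force: [0.3, -0.5, -0.7]
gripper_width: 0.604
grasp_force: 63.3
```

```bash
python3 -m inch '[{"dx":0,"dy":0,"dz":0,"rx":0,"ry":0,"rz":0},{"dx":0,"dy":0,"dz":0,"rx":0,"ry":0,"rz":0},{"dx":0,"dy":0,"dz":0,"rx":0,"ry":0,"rz":0},{"dx":0,"dy":0,"dz":-0.03,"rx":0,"ry":0,"rz":0},{"dx":0,"dy":0,"dz":-0.09,"rx":0,"ry":0,"rz":0}]' 0.8
python3 -m inch '[{"dx":0,"dy":0,"dz":-0.06,"rx":0,"ry":0,"rz":0},{"dx":0.02,"dy":0,"dz":-0.08,"rx":0,"ry":0,"rz":0},{"dx":-0.06,"dy":0,"dz":-0.08,"rx":0,"ry":0,"rz":0},{"dx":-0.06,"dy":0,"dz":-0.08,"rx":0,"ry":0,"rz":0}]'
python3 - <<'E'
from h import *
c=optics.camera_info('wrist');grab('wrist','w4.png')
for b in nets.outline_of('wrist','lemon')[:2]:
    pts=np.argwhere(b['pixels'])[:,::-1];W=np.array([ray(c,p,.238)[:2] for p in pts],np.float32);w,v=np.linalg.eigh(np.cov(W.T))
    print(b['confidence'],b['bbox'],W.mean(0),'axis',np.degrees(np.arctan2(v[1,1],v[0,1])),4*np.sqrt(w))
for b in nets.outline_of('wrist','pusher')[:2]:
    pts=np.argwhere(b['pixels'])[:,::-1];W=np.array([ray(c,p,.09)[:2] for p in pts],np.float32)
    print(b['confidence'],b['bbox'],W.mean(0),cv2.minAreaRect(W))
print(proj(c,[.505,.174,.238]),proj(c,[.502,.381,.102]))
rel([.502,.381,.25],253.4)
E
```

```text
time: 8.3
tool_pos: [0.5023, 0.1738, 0.2946]
tool_rot: [-0.004, -0.595, 0.804, 0.002]
contact_force: [1.9, 0.3, -0.6]
gripper_width: 0.899
grasp_force: 0.0
time: 8.7
tool_pos: [0.5192, 0.2216, 0.3636]
tool_rot: [0.001, -0.595, 0.803, 0.0]
contact_force: [-0.8, -0.1, -0.8]
gripper_width: 0.898
grasp_force: 0.0
0.75 [281.2, 123.9, 79.3, 117.2] [0.5045079  0.17129835] axis 72.87161226219919 [0.05497091 0.07345645]
0.96 [327.5, 276.1, 32.6, 64.2] [0.5036365 0.3677924] ((0.5042934417724609, 0.3693360984325409), (0.08811184763908386, 0.03967571258544922), 73.46450805664062)
0.83 [272.5, 342.9, 61.3, 87.1] [0.5976502  0.44227687] ((0.5958518385887146, 0.4416830539703369), (0.12555505335330963, 0.05891751870512962), 60.813899993896484)
[281.21874373 127.80984933] [333.75467616 287.48124256]
shift [-0.1866  0.0773  0.1392] rz -0.0029 q6 -2.5774240576727245 tilt [-0.0022 -0.0012 -1.    ]
```

View pics/w4.png

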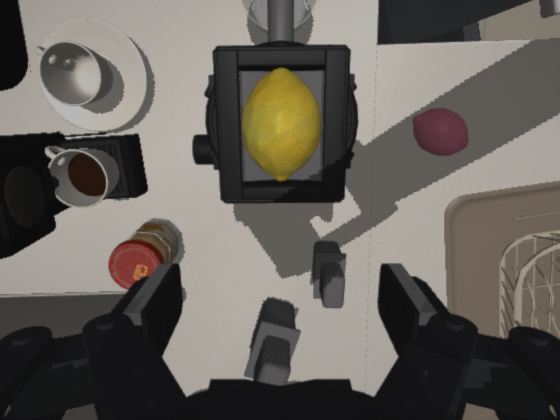

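The lemon rests along the mouth, centred near (281,124) as projected. The small pusher's grip top is near (334,287), again where projected.

```bash
python3 -m inch '[{"dx":-0.187,"dy":0.077,"dz":0,"rx":0,"ry":0,"rz":0},{"dx":-0.187,"dy":0.077,"dz":0.02,"rx":0,"ry":0,"rz":0},{"dx":-0.187,"dy":0.077,"dz":0.1,"rx":0,"ry":0,"rz":0},{"dx":-0.187,"dy":0.077,"dz":0.139,"rx":0,"ry":0,"rz":0},{"dx":-0.187,"dy":0.077,"dz":0.139,"rx":0,"ry":0,"rz":0}]' 0.3
python3 - <<'E'
from h import *
c=optics.camera_info('wrist');grab('wrist','w5.png')
for b in nets.outline_of('wrist','pusher')[:2]:
    print(b['confidence'],b['bbox'])
print(state()['tool_pos'],[proj(c,[.502,.381,.102]+Ro.from_euler('z',-16.5,degrees=True).as_matrix()@[sx*.013,sy*.022,0]) for sx in(-1,1) for sy in (-1,1)])
rel([.502,.381,.15],253.4)
E
```

```text
time: 9.35
tool_pos: [0.5006, 0.3809, 0.2454]
tool_rot: [-0.004, -0.596, 0.803, 0.0]
contact_force: [0.2, -0.3, -0.7]
gripper_width: 0.65
grasp_force: 0.0
0.81 [205.3, 299.5, 62.8, 128.8]
0.76 [278.0, 189.1, 45.2, 77.3]
[0.50047169 0.3800058  0.24533847] [array([295.20580605, 164.93272058]), array([294.9038511 , 219.67052045]), array([261.2635328 , 165.14970508]), array([262.30005997, 219.89437569])]
shift [-0.0027 -0.0023  0.1191] rz -0.003 q6 -2.3161113887596714 tilt [-0.009  -0.0057 -0.9999]
```

View pics/w5.png

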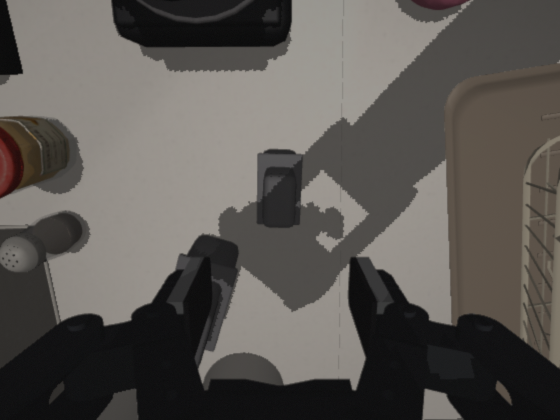

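The small pusher's grip top spans columns 262–298 and rows 168–227, about 4 rows below the projection, so about 3 mm farther along +y. The larger pusher's near end is at about (215,250), so I'm checking the finger clearance.

```bash
python3 - <<'E'
from h import *
c=optics.camera_info('wrist')
for p,z in [((192,238),.0),((238,245),0),((238,268),.08),((180,255),.08),((280,198),.102)]: print(p,z,ray(c,p,z))
M=Ro.from_euler('z',-16.6,degrees=True).as_matrix()
X=np.array([.502,.384,0])
for a in (-.045,-.025,.025,.045):
  print(a,X+M@[a,.011,0],X+M@[a,-.011,0])
rel([.502,.384,.15],253.4)
E
```

```text
(192, 238) 0.0 [0.61365752 0.42454744 0.        ]
(238, 245) 0 [0.56815846 0.4470074  0.        ]
(238, 268) 0.08 [0.55744346 0.44024043 0.08      ]
(180, 255) 0.08 [0.60225105 0.41351686 0.08      ]
(280, 198) 0.102 [0.50160931 0.38417618 0.102     ]
-0.045 [0.46201806 0.40739752 0.        ] [0.45573291 0.38631443 0.        ]
-0.025 [0.48118451 0.40168376 0.        ] [0.47489936 0.38060066 0.        ]
0.025 [0.52910064 0.38739934 0.        ] [0.52281549 0.36631624 0.        ]
0.045 [0.54826709 0.38168557 0.        ] [0.54198194 0.36060248 0.        ]
shift [-0.0063 -0.0012  0.1191] rz -0.003 q6 -2.3161113887596714 tilt [-0.009  -0.0057 -0.9999]
```

```bash
python3 -m inch '[{"dx":-0.005,"dy":-0.001,"dz":0.04,"rx":0,"ry":0,"rz":0},{"dx":-0.005,"dy":-0.001,"dz":0.1,"rx":0,"ry":0,"rz":0},{"dx":-0.005,"dy":-0.001,"dz":0.14,"rx":0,"ry":0,"rz":0},{"dx":-0.005,"dy":-0.001,"dz":0.14,"rx":0,"ry":0,"rz":0},{"dx":-0.005,"dy":-0.001,"dz":0.14,"rx":0,"ry":0,"rz":0}]'
python3 -c "
from h import *
rel([.502,.384,.067],253.5)"
```

```text
time: 9.95
tool_pos: [0.5061, 0.3843, 0.1414]
tool_rot: [0.001, -0.595, 0.804, -0.0]
contact_force: [0.1, 0.1, 1.4]
gripper_width: 0.647
grasp_force: 0.0
shift [0.0019 0.005  0.093 ] rz -0.0057 q6 -2.31250970462375 tilt [ 1.5e-03  5.0e-04 -1.0e+00]
```

```bash
python3 -m inch '[{"dx":0,"dy":0.004,"dz":0.03,"rx":0,"ry":0,"rz":-0.003},{"dx":0,"dy":0.004,"dz":0.06,"rx":0,"ry":0,"rz":-0.003},{"dx":0,"dy":0.004,"dz":0.092,"rx":0,"ry":0,"rz":-0.003},{"dx":0,"dy":0.004,"dz":0.092,"rx":0,"ry":0,"rz":-0.003},{"dx":0,"dy":0.004,"dz":0.092,"rx":0,"ry":0,"rz":-0.003}]'
python3 -c "
from h import *
rel([.502,.384,.067],253.5)"
```

```text
time: 10.45
tool_pos: [0.5038, 0.3864, 0.069]
tool_rot: [0.002, -0.597, 0.802, -0.0]
contact_force: [0.6, 1.0, -0.2]
gripper_width: 0.65
grasp_force: 0.0
shift [0.0035 0.0013 0.0025] rz -0.0022 q6 -2.3130021970550656 tilt [ 0.0034  0.0019 -1.    ]
```

```bash
python3 -m inch '[{"dx":0.002,"dy":0.001,"dz":0,"rx":0,"ry":0,"rz":0},{"dx":0.002,"dy":0.001,"dz":0,"rx":0,"ry":0,"rz":0},{"dx":0.002,"dy":0.001,"dz":0,"rx":0,"ry":0,"rz":0},{"dx":0.002,"dy":0.001,"dz":0,"rx":0,"ry":0,"rz":0},{"dx":0.002,"dy":0.001,"dz":0,"rx":0,"ry":0,"rz":0}]' -1
python3 -c "
from h import *
rel([.502,.384,.067],253.5)"
```

```text
time: 10.95
tool_pos: [0.5023, 0.3854, 0.0689]
tool_rot: [0.002, -0.597, 0.802, -0.0]
contact_force: [-0.7, -0.2, 6.9]
gripper_width: 0.295
grasp_force: 59.4
shift [ 0.0018 -0.0001  0.0023] rz -0.002 q6 -2.3136144099079115 tilt [ 0.0035  0.0021 -1.    ]
```

```bash
python3 -m inch '[{"dx":0,"dy":0,"dz":-0.02,"rx":0,"ry":0,"rz":0},{"dx":0,"dy":0,"dz":-0.07,"rx":0,"ry":0,"rz":0},{"dx":0,"dy":0,"dz":-0.13,"rx":0,"ry":0,"rz":0},{"dx":0,"dy":0,"dz":-0.19,"rx":0,"ry":0,"rz":0},{"dx":0,"dy":0,"dz":-0.25,"rx":0,"ry":0,"rz":0}]'
python3 -m inch '[{"dx":0,"dy":0,"dz":-0.06,"rx":0,"ry":0,"rz":0},{"dx":0,"dy":0,"dz":-0.12,"rx":0,"ry":0,"rz":0},{"dx":0,"dy":0,"dz":-0.13,"rx":0,"ry":0,"rz":0}]'
python3 -c "
from h import *
rel([.505,.174,.375],253.4)"
```

```text
time: 11.45
tool_pos: [0.5004, 0.3842, 0.2688]
tool_rot: [0.0, -0.597, 0.802, -0.0]
contact_force: [0.7, -0.4, -1.9]
gripper_width: 0.296
grasp_force: 58.6
time: 11.75
tool_pos: [0.5022, 0.3853, 0.3803]
tool_rot: [0.007, -0.597, 0.802, -0.001]
contact_force: [0.2, -0.1, 0.0]
gripper_width: 0.297
grasp_force: 58.7
shift [ 0.2521 -0.079   0.0047] rz -0.0008 q6 -2.3136508721272193 tilt [ 0.0122  0.0071 -0.9999]
```

```bash
python3 -m inch '[{"dx":0.05,"dy":-0.016,"dz":0,"rx":0,"ry":0,"rz":0},{"dx":0.1,"dy":-0.032,"dz":0,"rx":0,"ry":0,"rz":0},{"dx":0.15,"dy":-0.048,"dz":0,"rx":0,"ry":0,"rz":0},{"dx":0.2,"dy":-0.064,"dz":0,"rx":0,"ry":0,"rz":0},{"dx":0.252,"dy":-0.079,"dz":0,"rx":0,"ry":0,"rz":0}]'
python3 -m inch '[{"dx":0,"dy":0,"dz":0,"rx":0,"ry":0,"rz":0},{"dx":0,"dy":0,"dz":0,"rx":0,"ry":0,"rz":0},{"dx":0,"dy":0,"dz":0,"rx":0,"ry":0,"rz":0}]'
python3 -c "
from h import *
rel([.505,.174,.345],253.4)
grab('side','s2.png');grab('wrist','w6.png')
a=cv2.imread('pics/s2.png')[130:260,190:330];b=cv2.imread('pics/w6.png')
o=np.zeros((420,800,3),np.uint8);o[:,:400]=b[:,80:480];o[:371,400:]=cv2.resize(a,(400,371));cv2.imwrite('pics/c2.png',o)"
```

```text
time: 12.25
tool_pos: [0.5028, 0.1716, 0.3696]
tool_rot: [-0.0, -0.597, 0.802, 0.0]
contact_force: [0.5, -0.1, -0.7]
gripper_width: 0.297
grasp_force: 58.7
time: 12.55
tool_pos: [0.5033, 0.1737, 0.3697]
tool_rot: [-0.0, -0.597, 0.802, 0.0]
contact_force: [-0.2, -0.4, -0.4]
gripper_width: 0.297
grasp_force: 58.7
shift [-0.001  -0.002   0.0309] rz -0.0005 q6 -2.6587442494239486 tilt [-5.e-04  3.e-04 -1.e+00]
```

View pics/c2.png

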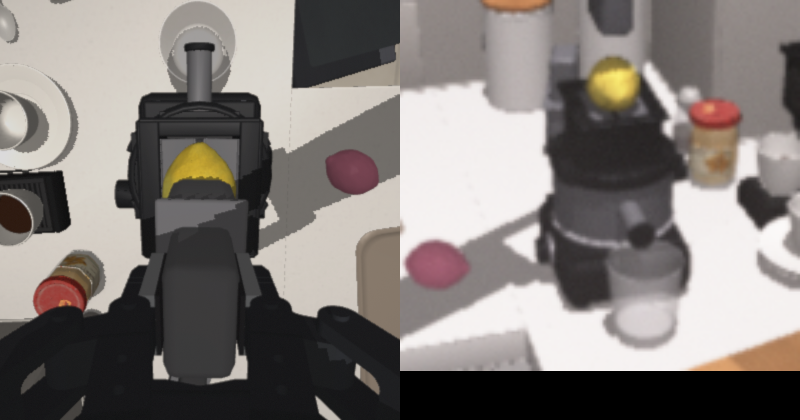

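The pusher hangs straight above the lemon, which still sits centred in the mouth. Next I'll lower it to just above the lemon.

```bash
python3 -m inch '[{"dx":-0.001,"dy":-0.002,"dz":0.015,"rx":0,"ry":0,"rz":0},{"dx":-0.001,"dy":-0.002,"dz":0.03,"rx":0,"ry":0,"rz":0},{"dx":-0.001,"dy":-0.002,"dz":0.036,"rx":0,"ry":0,"rz":0},{"dx":-0.001,"dy":-0.002,"dz":0.042,"rx":0,"ry":0,"rz":0}]'
python3 -m inch '[{"dx":0,"dy":0,"dz":0.004,"rx":0,"ry":0,"rz":0},{"dx":0,"dy":0,"dz":0.008,"rx":0,"ry":0,"rz":0},{"dx":0,"dy":0,"dz":0.012,"rx":0,"ry":0,"rz":0}]'
```

```text
time: 13.05
tool_pos: [0.5049, 0.1737, 0.3347]
tool_rot: [-0.001, -0.597, 0.802, 0.0]
contact_force: [0.7, 0.4, -1.2]
gripper_width: 0.296
grasp_force: 58.7
time: 13.35
tool_pos: [0.5064, 0.1736, 0.3298]
tool_rot: [0.002, -0.597, 0.802, -0.001]
contact_force: [0.0, -0.4, 7.5]
gripper_width: 0.292
grasp_force: 59.6
```

```bash
python3 -m inch '[{"dx":0,"dy":0,"dz":0.005,"rx":0,"ry":0,"rz":0},{"dx":0,"dy":0,"dz":0.01,"rx":0,"ry":0,"rz":0},{"dx":0,"dy":0,"dz":0.01,"rx":0,"ry":0,"rz":0}]'
```

```text
time: 13.65
tool_pos: [0.5063, 0.1733, 0.3209]
tool_rot: [0.002, -0.597, 0.802, -0.001]
contact_force: [-0.1, -1.0, 4.8]
gripper_width: 0.292
grasp_force: 59.6
```

```bash
python3 -m inch '[{"dx":0,"dy":0,"dz":0.006,"rx":0,"ry":0,"rz":0},{"dx":0,"dy":0,"dz":0.012,"rx":0,"ry":0,"rz":0},{"dx":0,"dy":0,"dz":0.018,"rx":0,"ry":0,"rz":0}]'
python3 -m inch '[{"dx":0,"dy":0,"dz":0.006,"rx":0,"ry":0,"rz":0},{"dx":0,"dy":0,"dz":0.012,"rx":0,"ry":0,"rz":0},{"dx":0,"dy":0,"dz":0.018,"rx":0,"ry":0,"rz":0}]'
```

```text
time: 13.95
tool_pos: [0.5055, 0.1735, 0.3047]
tool_rot: [0.001, -0.597, 0.802, -0.0]
contact_force: [-0.1, -0.6, 2.9]
gripper_width: 0.291
grasp_force: 59.2
time: 14.25
tool_pos: [0.5045, 0.1735, 0.2891]
tool_rot: [-0.001, -0.597, 0.802, 0.001]
contact_force: [-2.4, -1.0, 1.7]
gripper_width: 0.296
grasp_force: 59.2
```

```bash
python3 -m inch '[{"dx":0,"dy":0,"dz":0.006,"rx":0,"ry":0,"rz":0},{"dx":0,"dy":0,"dz":0.012,"rx":0,"ry":0,"rz":0},{"dx":0,"dy":0,"dz":0.018,"rx":0,"ry":0,"rz":0},{"dx":0,"dy":0,"dz":0.024,"rx":0,"ry":0,"rz":0},{"dx":0,"dy":0,"dz":0.028,"rx":0,"ry":0,"rz":0}]'
python3 -m inch '[{"dx":0,"dy":0,"dz":0.002,"rx":0,"ry":0,"rz":0},{"dx":0,"dy":0,"dz":0.004,"rx":0,"ry":0,"rz":0},{"dx":0,"dy":0,"dz":0.005,"rx":0,"ry":0,"rz":0}]'
```

```text
time: 14.75
tool_pos: [0.505, 0.1735, 0.2661]
tool_rot: [-0.001, -0.597, 0.802, 0.0]
contact_force: [0.6, -0.8, -0.8]
gripper_width: 0.297
grasp_force: 58.9
time: 15.05
tool_pos: [0.5057, 0.1734, 0.2646]
tool_rot: [0.001, -0.597, 0.802, -0.001]
contact_force: [-0.9, -0.3, 5.2]
gripper_width: 0.298
grasp_force: 59.2
```

```bash
python3 -m inch '[{"dx":0,"dy":0,"dz":0.001,"rx":0,"ry":0,"rz":0},{"dx":0,"dy":0,"dz":0.002,"rx":0,"ry":0,"rz":0}]'; python3 -m inch '[{"dx":0,"dy":0,"dz":0,"rx":0,"ry":0,"rz":0}]'
```

```text
time: 15.25
tool_pos: [0.506, 0.1736, 0.2632]
tool_rot: [0.001, -0.597, 0.802, -0.001]
contact_force: [-1.4, -0.5, 4.2]
gripper_width: 0.297
grasp_force: 59.2
time: 15.35
tool_pos: [0.5059, 0.1736, 0.263]
tool_rot: [0.001, -0.597, 0.802, -0.001]
contact_force: [-1.1, 0.0, 4.5]
gripper_width: 0.295
grasp_force: 59.2
```

```bash
python3 -m inch '[{"dx":0,"dy":0,"dz":0.002,"rx":0,"ry":0,"rz":0},{"dx":0,"dy":0,"dz":0.004,"rx":0,"ry":0,"rz":0}]'; python3 -m inch '[{"dx":0,"dy":0,"dz":0.002,"rx":0,"ry":0,"rz":0},{"dx":0,"dy":0,"dz":0.004,"rx":0,"ry":0,"rz":0}]'
```

```text
time: 15.55
tool_pos: [0.5059, 0.1738, 0.2597]
tool_rot: [0.001, -0.597, 0.802, -0.0]
contact_force: [-0.7, -0.0, 4.8]
gripper_width: 0.296
grasp_force: 59.1
time: 15.75
tool_pos: [0.5056, 0.1737, 0.2558]
tool_rot: [0.001, -0.597, 0.802, -0.0]
contact_force: [-0.8, 0.5, 4.3]
gripper_width: 0.298
grasp_force: 59.1
```

```bash
python3 -m inch '[{"dx":0,"dy":0,"dz":0.002,"rx":0,"ry":0,"rz":0},{"dx":0,"dy":0,"dz":0.004,"rx":0,"ry":0,"rz":0}]'; python3 -m inch '[{"dx":0,"dy":0,"dz":0.002,"rx":0,"ry":0,"rz":0},{"dx":0,"dy":0,"dz":0.004,"rx":0,"ry":0,"rz":0}]'
```

```text
time: 15.95
tool_pos: [0.5054, 0.1735, 0.2522]
tool_rot: [0.0, -0.597, 0.802, -0.0]
contact_force: [-1.0, 0.6, 7.7]
gripper_width: 0.295
grasp_force: 59.3
time: 16.15
tool_pos: [0.5061, 0.1737, 0.2515]
tool_rot: [0.001, -0.597, 0.802, -0.001]
contact_force: [-3.2, -1.1, 15.7]
gripper_width: 0.297
grasp_force: 60.4
```

```bash
python3 -m inch '[{"dx":0,"dy":0,"dz":-0.001,"rx":0,"ry":0,"rz":0},{"dx":0,"dy":0,"dz":-0.001,"rx":0,"ry":0,"rz":0}]'; python3 -m inch '[{"dx":0,"dy":0,"dz":0,"rx":0,"ry":0,"rz":0},{"dx":0,"dy":0,"dz":0,"rx":0,"ry":0,"rz":0}]'
```

```text
time: 16.35
tool_pos: [0.506, 0.1737, 0.2517]
tool_rot: [0.001, -0.597, 0.802, -0.001]
contact_force: [-1.3, 0.3, 9.6]
gripper_width: 0.298
grasp_force: 59.3
time: 16.55
tool_pos: [0.506, 0.1737, 0.2517]
tool_rot: [0.001, -0.597, 0.802, -0.001]
contact_force: [-1.4, 0.3, 8.7]
gripper_width: 0.293
grasp_force: 59.3
```

```bash
python3 -m inch '[{"dx":0,"dy":0,"dz":0.0006,"rx":0,"ry":0,"rz":0},{"dx":0,"dy":0,"dz":0.0006,"rx":0,"ry":0,"rz":0}]'; python3 -m inch '[{"dx":0,"dy":0,"dz":0,"rx":0,"ry":0,"rz":0},{"dx":0,"dy":0,"dz":0,"rx":0,"ry":0,"rz":0}]'
```

```text
time: 16.75
tool_pos: [0.5061, 0.1737, 0.2517]
tool_rot: [0.001, -0.597, 0.802, -0.001]
contact_force: [-1.0, -0.1, 10.1]
gripper_width: 0.298
grasp_force: 59.8
time: 16.95
tool_pos: [0.5061, 0.1737, 0.2517]
tool_rot: [0.001, -0.597, 0.802, -0.001]
contact_force: [-1.0, -1.0, 10.4]
gripper_width: 0.296
grasp_force: 59.8
```

```bash
python3 -m inch '[{"dx":0,"dy":0,"dz":0.0006,"rx":0,"ry":0,"rz":0},{"dx":0,"dy":0,"dz":0.0006,"rx":0,"ry":0,"rz":0},{"dx":0,"dy":0,"dz":0.0006,"rx":0,"ry":0,"rz":0},{"dx":0,"dy":0,"dz":0.0006,"rx":0,"ry":0,"rz":0},{"dx":0,"dy":0,"dz":0.0006,"rx":0,"ry":0,"rz":0}]'; python3 -m inch '[{"dx":0,"dy":0,"dz":0,"rx":0,"ry":0,"rz":0},{"dx":0,"dy":0,"dz":0,"rx":0,"ry":0,"rz":0},{"dx":0,"dy":0,"dz":0,"rx":0,"ry":0,"rz":0}]'
```

```text
time: 17.45
tool_pos: [0.5062, 0.1737, 0.2516]
tool_rot: [0.002, -0.597, 0.802, -0.001]
contact_force: [-1.7, 0.4, 11.4]
gripper_width: 0.298
grasp_force: 60.0
time: 17.75
tool_pos: [0.5062, 0.1737, 0.2517]
tool_rot: [0.002, -0.597, 0.802, -0.001]
contact_force: [-2.0, -0.7, 11.6]
gripper_width: 0.295
grasp_force: 60.0
```

Pressed steadily at about 11 N. Now I'll draw the pusher out.

```bash
python3 -m inch '[{"dx":0,"dy":0,"dz":-0.01,"rx":0,"ry":0,"rz":0},{"dx":0,"dy":0,"dz":-0.025,"rx":0,"ry":0,"rz":0},{"dx":0,"dy":0,"dz":-0.045,"rx":0,"ry":0,"rz":0},{"dx":0,"dy":0,"dz":-0.075,"rx":0,"ry":0,"rz":0},{"dx":0,"dy":0,"dz":-0.11,"rx":0,"ry":0,"rz":0}]'; python3 -m inch '[{"dx":0,"dy":0,"dz":-0.04,"rx":0,"ry":0,"rz":0},{"dx":0,"dy":0,"dz":-0.04,"rx":0,"ry":0,"rz":0}]'
python3 -c "
from h import *
rel([.502,.386,.36],253.4)
im=grab('wrist','w7.png');print([ (b['confidence'],b['bbox']) for b in nets.boxes_of('wrist','lemon')])"
```

```text
time: 18.25
tool_pos: [0.5047, 0.1733, 0.337]
tool_rot: [-0.001, -0.597, 0.802, 0.0]
contact_force: [-0.2, 0.0, -0.4]
gripper_width: 0.297
grasp_force: 58.9
time: 18.45
tool_pos: [0.5069, 0.1737, 0.3753]
tool_rot: [0.004, -0.597, 0.802, -0.002]
contact_force: [0.6, -0.7, -0.4]
gripper_width: 0.289
grasp_force: 59.0
shift [-0.2523  0.0822  0.0196] rz -0.0011 q6 -2.6588613082747843 tilt [ 0.0093  0.0016 -1.    ]
[(0.75, [436.5, 168.2, 56.6, 45.5]), (0.54, [285.4, 158.3, 10.0, 43.0])]
```

View pics/w7.png

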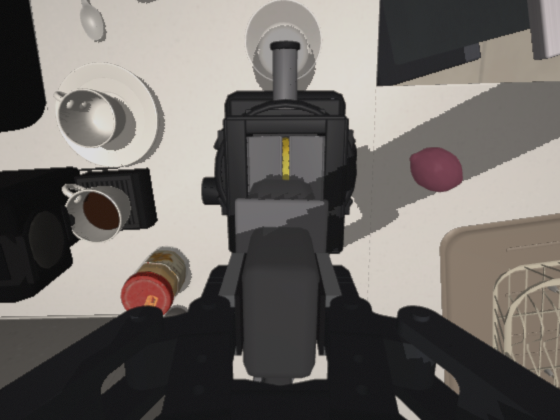

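The flap has shut over the lemon, and a thin yellow strip shows through the split at about (285,158). Next I'll take the pusher back to its spot.

```bash
python3 -m inch '[{"dx":-0.05,"dy":0.016,"dz":0.005,"rx":0,"ry":0,"rz":0},{"dx":-0.1,"dy":0.032,"dz":0.01,"rx":0,"ry":0,"rz":0},{"dx":-0.15,"dy":0.05,"dz":0.015,"rx":0,"ry":0,"rz":0},{"dx":-0.2,"dy":0.066,"dz":0.02,"rx":0,"ry":0,"rz":0},{"dx":-0.252,"dy":0.082,"dz":0.02,"rx":0,"ry":0,"rz":0}]'; python3 -m inch '[{"dx":0,"dy":0,"dz":0.04,"rx":0,"ry":0,"rz":0},{"dx":0,"dy":0,"dz":0.1,"rx":0,"ry":0,"rz":0},{"dx":0,"dy":0,"dz":0.16,"rx":0,"ry":0,"rz":0},{"dx":0,"dy":0,"dz":0.22,"rx":0,"ry":0,"rz":0},{"dx":0,"dy":0,"dz":0.25,"rx":0,"ry":0,"rz":0}]'
python3 -c "
from h import *
rel([.502,.386,.071],253.4)"
```

```text
time: 19.05
tool_pos: [0.4991, 0.3865, 0.3493]
tool_rot: [-0.003, -0.597, 0.802, 0.0]
contact_force: [0.4, -0.4, -0.8]
gripper_width: 0.297
grasp_force: 58.9
time: 19.55
tool_pos: [0.4961, 0.383, 0.1443]
tool_rot: [-0.006, -0.597, 0.802, 0.001]
contact_force: [-0.9, 0.4, -1.3]
gripper_width: 0.297
grasp_force: 58.9
shift [-0.0065 -0.0067  0.0915] rz -0.0009 q6 -2.3116965839777412 tilt [-0.0107 -0.0065 -0.9999]
```

```bash
python3 -m inch '[{"dx":-0.004,"dy":-0.003,"dz":0.03,"rx":0,"ry":0,"rz":0},{"dx":-0.004,"dy":-0.003,"dz":0.06,"rx":0,"ry":0,"rz":0},{"dx":-0.004,"dy":-0.003,"dz":0.072,"rx":0,"ry":0,"rz":0},{"dx":-0.004,"dy":-0.003,"dz":0.072,"rx":0,"ry":0,"rz":0},{"dx":-0.004,"dy":-0.003,"dz":0.072,"rx":0,"ry":0,"rz":0}]'; python3 -c "
from h import *
rel([.502,.386,.071],253.4)"
```

```text
time: 20.05
tool_pos: [0.5035, 0.3878, 0.0956]
tool_rot: [-0.0, -0.597, 0.802, -0.0]
contact_force: [-0.5, -0.1, -0.9]
gripper_width: 0.293
grasp_force: 58.9
shift [0.0027 0.0012 0.0307] rz -0.0009 q6 -2.3111567435521 tilt [-0. -0. -1.]
```

```bash
python3 -m inch '[{"dx":0,"dy":0,"dz":0.014,"rx":0,"ry":0,"rz":0},{"dx":0,"dy":0,"dz":0.024,"rx":0,"ry":0,"rz":0},{"dx":0,"dy":0,"dz":0.028,"rx":0,"ry":0,"rz":0},{"dx":0,"dy":0,"dz":0.028,"rx":0,"ry":0,"rz":0}]'; python3 -m inch '[{"dx":0,"dy":0,"dz":0.002,"rx":0,"ry":0,"rz":0},{"dx":0,"dy":0,"dz":0.002,"rx":0,"ry":0,"rz":0}]'
```

```text
time: 20.45
tool_pos: [0.503, 0.3875, 0.072]
tool_rot: [-0.001, -0.597, 0.802, 0.0]
contact_force: [-0.5, 1.0, -1.9]
gripper_width: 0.29
grasp_force: 58.9
time: 20.65
tool_pos: [0.5037, 0.3879, 0.0715]
tool_rot: [0.0, -0.597, 0.802, 0.0]
contact_force: [-0.0, 0.0, -1.1]
gripper_width: 0.295
grasp_force: 58.9
```

```bash
python3 -m inch '[{"dx":0,"dy":0,"dz":0.002,"rx":0,"ry":0,"rz":0},{"dx":0,"dy":0,"dz":0.002,"rx":0,"ry":0,"rz":0}]'; python3 -m inch '[{"dx":0,"dy":0,"dz":0.0015,"rx":0,"ry":0,"rz":0},{"dx":0,"dy":0,"dz":0.0015,"rx":0,"ry":0,"rz":0}]'
```

```text
time: 20.85
tool_pos: [0.5035, 0.3878, 0.0697]
tool_rot: [-0.0, -0.597, 0.802, 0.0]
contact_force: [-0.1, 0.4, -0.8]
gripper_width: 0.299
grasp_force: 58.9
time: 21.05
tool_pos: [0.5037, 0.3879, 0.069]
tool_rot: [0.0, -0.597, 0.802, -0.0]
contact_force: [-1.2, -0.9, 1.1]
gripper_width: 0.293
grasp_force: 59.1
```

```bash
python3 -m inch '[{"dx":0,"dy":0,"dz":0,"rx":0,"ry":0,"rz":0},{"dx":0,"dy":0,"dz":0,"rx":0,"ry":0,"rz":0},{"dx":0,"dy":0,"dz":0,"rx":0,"ry":0,"rz":0},{"dx":0,"dy":0,"dz":0,"rx":0,"ry":0,"rz":0},{"dx":0,"dy":0,"dz":-0.02,"rx":0,"ry":0,"rz":0}]' 0.3; python3 -m inch '[{"dx":0,"dy":0,"dz":-0.04,"rx":0,"ry":0,"rz":0},{"dx":0,"dy":0,"dz":-0.1,"rx":0,"ry":0,"rz":0},{"dx":0,"dy":0,"dz":-0.16,"rx":0,"ry":0,"rz":0},{"dx":0,"dy":0,"dz":-0.22,"rx":0,"ry":0,"rz":0},{"dx":0.03,"dy":0,"dz":-0.27,"rx":0,"ry":0,"rz":0}]'
python3 -m inch '[{"dx":0.05,"dy":0,"dz":-0.06,"rx":0,"ry":0,"rz":0},{"dx":0.1,"dy":0,"dz":-0.06,"rx":0,"ry":0,"rz":0},{"dx":0.1,"dy":0,"dz":-0.06,"rx":0,"ry":0,"rz":0}]'
python3 - <<'E'
from h import *
grab('wrist','w8.png');grab('side','s3.png')
a=cv2.imread('pics/s3.png')[130:340,180:440];b=cv2.imread('pics/w8.png')
o=np.zeros((420,800,3),np.uint8);o[:,:400]=b[:,80:480];o[:323,400:]=cv2.resize(a,(400,323));cv2.imwrite('pics/c3.png',o)
E
```

```text
time: 21.55
tool_pos: [0.5017, 0.3867, 0.0822]
tool_rot: [-0.003, -0.597, 0.802, 0.0]
contact_force: [-0.1, 0.0, -0.4]
gripper_width: 0.649
grasp_force: 0.0
time: 22.05
tool_pos: [0.497, 0.3661, 0.3054]
tool_rot: [0.002, -0.598, 0.802, -0.0]
contact_force: [0.5, -0.3, 0.2]
gripper_width: 0.65
grasp_force: 0.0
time: 22.35
tool_pos: [0.4737, 0.2854, 0.3545]
tool_rot: [0.004, -0.596, 0.803, -0.002]
contact_force: [0.9, 0.6, 0.1]
gripper_width: 0.648
grasp_force: 0.0
```

View pics/c3.png

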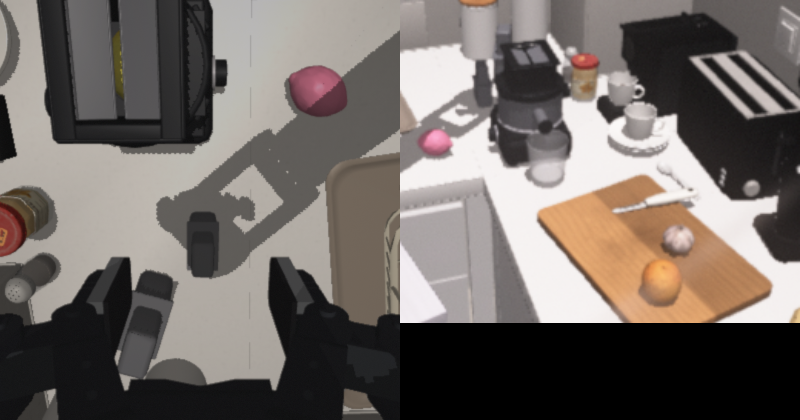

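The flap is shut with the lemon below it, the small pusher stands upright at about (203,243), and the glass, mandarin and garlic are where they were.

```bash
python3 -m inch '[{"dx":0,"dy":0,"dz":0,"rx":0,"ry":0,"rz":0},{"dx":0,"dy":0,"dz":0,"rx":0,"ry":0,"rz":0},{"dx":0,"dy":0,"dz":0,"rx":0,"ry":0,"rz":0}]'; python3 -c "
from h import *
print(ticket.job_done())"
```

```text
time: 22.75
tool_pos: [0.4736, 0.2888, 0.3475]
tool_rot: [-0.001, -0.597, 0.802, 0.0]
contact_force: [-0.1, -0.2, 0.5]
gripper_width: 0.648
grasp_force: 0.0
the job is handed in; nothing more can be done
None
```

The job is handed in at 22.75 s: the lemon is below the shut flap, held on the screw at a steady 9–12 N after a brief 15.7 N peak on contact, the small pusher stands upright on the worktop, and the glass and other food were left alone; no verdict came back.

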